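Set and lock the stroke dial of a dosing pump

TASK

Set the small dosing pump for the next batch: turn its black stroke dial until the white line on the dial points at the red set-point flag, then turn the hexagonal metal lock ring above the dial clockwise until it is firmly finger-tight, about 0.45 Nm at the ring, so that the setting cannot drift. Do not overtighten the ring, do not shift the red flag, and leave the three small bottles round the pump where they stand.

Things in the scene. Friction and masses are not known exactly. Their poses are not given: they have to be found in the camera images.
- pump: white dosing pump, screwed down; black foot plate 130 x 190 mm, case 104 x 120 mm, 68 mm high; grey liquid end on its left (+y) with a hose barb at y = 101 mm, 103 mm high. On one upright axis above the case: scale plate, dial, brake washer, lock ring, fixed steel stud (12 mm thick, top at 130 mm). Origin on the bench under that axis; x to the pump's back, y to its left, z up
- dial: black stroke dial; turns about the upright axis with light friction (0.04 Nm), stays where left, stops 2.4 rad either side of the pump's front. Skirt 76 mm across at 71.5 to 77 mm above the bench; above it the fluted grip, 50 mm across, 77 to 99 mm. The white line runs along its own -x. Origin on the bench under the axis, z up
- dial_mark (a point): outer end of the dial's white line, on the skirt's rim, 38 mm from the axis, 74 mm above the bench; turns with the dial
- flag_tip (a point): where the red set-point flag points: on the dial skirt's rim, 38 mm from the axis, 74 mm above the bench. The flag is a red clip 10 mm wide on the scale plate's rim, 39 to 54 mm from the axis, no higher than 76 mm; stiff, but slides round if pushed. When the dial is set, dial_mark and flag_tip coincide
- dial_axis (a point): point on the dial's axis at the middle of its grip, 88 mm above the bench; fixed to the pump, z up
- ring_axis (a point): point on the axis at the middle of the lock ring, 112 mm above the bench; fixed to the pump, z up
- lock_ring: aluminium hexagon, 36 mm across flats, at 105 to 122 mm above the bench; flats face its own x and every 60 deg from it. Clockwise from above tightens; it does not sink. Slack it drags 0.2 to 0.25 Nm; after 0.3 to 2 rad, different each time, it bites and the torque climbs about 0.6 Nm per rad. Its grip is rubber-bushed (2 Nm per rad): it springs back a little on release. Origin under the axis, z up
- washer: brass brake washer, 30 mm across, at 99.5 to 102.5 mm above the bench, between dial and lock ring; keyed to the stud: it cannot turn, so the ring does not drag the dial. The tightened ring presses it on the dial and stays so: 0.45 Nm gives about 35 N, which is right; under 0.33 Nm (18 N) is too slack, over 0.6 Nm (60 N) overtight. Origin on the bench under the axis
- amber_bottle: loose brown bottle with a black cap, 48 mm across, 95 mm high, stands left of the pump; origin at the middle of its underside, z up
- buffer_bottle: loose white bottle with a blue cap and green band, 52 mm across, 105 mm high, stands behind the pump on the right; origin at the middle of its underside, z up
- dropper_bottle: loose small white dropper bottle with an orange cap, 26 mm across, 83 mm high, stands in front of the pump on the left; origin at the middle of its underside, z up

How it is judged:
By the outcome, as a careful person would: the job done as asked, in the order asked, and still so for the second after the job is handed in, with the robot touching nothing.
It also fails if it takes over 58 s, if anything falls off the work surface, if the arm or the gripper's body presses on something with over 40 N, if the wrist force passes 120 N, or if a joint passes its speed limit or range.

ROBOT

A 7-joint arm with a two-finger parallel gripper is mounted at the origin on a cart in front of the work surface, level with it; the furniture and walls round the work are solid. World frame = base frame: x ahead of the robot, y to its left, z up, the work surface at z = 0. Lengths are in m, angles in degrees, forces in N, time in s.
With the tool pointing down it reaches from about 0.4 to 0.925 m from the base axis. Payload 4.1 kg.
Tool frame: the origin (TCP) lies on the centre line of the jaws, within the pads' length; the fingertips stand 17 mm ahead of it and the grasp point (between the pads) lies 2 mm behind it (env.finger_overhang is the distance from the TCP to the fingertips, in m); z points along the fingers, y is the line along which they close (so a half turn about z gives the same grasp; the last joint's range is limited). The gripper opens to 85 mm and grips with 20 to 120 N. Pads are 22 mm wide; open, the fingers measure 114 mm over their backs; the gripper's body (76 mm by 85 mm) begins 54 mm behind the grasp point. The pads swing forward as they close: fully open they stand 13 mm farther back than shut.
Start: joints at [-82.334, 22.827, 2.584, 88.041, -1.071, 69.15, -2.905], TCP at [0.15, 0.633, 0.248] pointing down, gripper open.
Joint ranges: [-161.44, 161.44], [-28.35, 127.94], [-78.24, 83.42], [0, 140.83], [-78.03, 258.03], [13.02, 114.36], [-168.23, 168.23]. Speed limits (degrees/s): [147.25, 147.25, 180, 180, 180, 180, 180].

INTERFACE

Orientations are given as [roll, pitch, yaw] about the fixed x, y, z axes, in that order (R = Rz(yaw) Ry(pitch) Rx(roll)).
In Python, from cell import env gives the robot as it stands.
- The arm moves only by the tool drive_tool, never from a script. Its argument "targets" is a list of rows, each an object with "xyz": the shift along the tool's x, y, z in cm, a list of three; "angular": the turn, a rotation vector about the tool's x, y, z in rad, a list of three; "gripper": the opening in per cent of the stroke, from 0 (shut) to 100 (fully open). A call has 1 to 12 rows; each row is the pose to reach, as a shift and turn from the pose commanded when the call began, along the tool's axes at that moment; what a row does not reach only later rows make up. A row lasts 1/12 s, in which the tool goes at most 41.7 mm and 7.16 degrees, less where a joint would pass 70% of its speed; a pose out of reach is approached as far as the arm can. A call with a gripper value outside its range is refused whole. The fingers move at their own pace and stop on an object; "squeeze" is the grip in N (left out, the last holds). Time passes only in rows, so rows that repeat a pose let the fingers close. It gives the time, the measured TCP pose, the force, the opening and the grip force at its end, in the units of the state.
- env.observe(): the state, without advancing time (a new reading comes with each control period).
- env.snapshot(name): name is "side" or "top"; returns the picture (384x512x3 uint8, red, green, blue); there is no depth.
- env.calibration(name): a dict with "K" (3x3 intrinsics, pixels), "R" (3x3) and "t" (3): a world point X has camera coordinates R X + t. Camera axes: x right, y down, z forward; pixel columns grow to the right and rows downward; lengths in m; the calibration is good to about 2 mm. A picture is of the moment at which its call begins. calibration takes no time and is no camera call.
- env.sign_off(): hands the job in; it is judged then, once.
Trained networks look in the newest picture that a camera, given by its name, has taken for a name from the list of things; names that differ only in an ending like _2 or _b are one class to them, and where a whole thing is asked for, a point or a joint stands for the part that bears it (a point fixed in the world has none). Each returns a list of dicts, best first, with "confidence" (0 to 1); they miss things now and then, are a little off and sometimes report something else, mostly with a low value. They report only what shows in the picture. A call takes as long as a camera call.
- env.boxes_of(query, camera): "point" ([row, column] as shares, 0 to 1, of the picture: columns of its width, rows of its height, amid what is visible of it).
- env.regions_of(query, camera): "region" (384x512 bool, what is visible of it) and "point" ([row, column] as shares, 0 to 1, of the picture: columns of its width, rows of its height, amid what is visible of it).
- env.place_of(query, camera): "point" ([row, column] as shares, 0 to 1, of the picture: columns of its width, rows of its height: a listed point, or the origin of a listed thing).
The state is a dict: "time": time; "joints": joint angles; "qd": joint speeds; "joint_efforts": joint torques, N m; "tool_pos": TCP position; "orientation": TCP orientation; "force": force on the tool from outside, world axes, zero at the start; "torque": the same for the moment, N m; "width": opening from 0.0 (shut) to 1.0 (fully open); "grip_force": force on a finger pad.
Only numpy, scipy, OpenCV 4.12 (cv2) and the standard library are available. Lean on these libraries where they do the work, as an engineer would, in place of code of your own. Each camera call takes 0.05 s, during which the arm holds its last target. There are 200 camera calls.

## Working session

There is one attempt and no reset: what is moved stays moved. The work goes in short steps, Python scripts to look and compute and a tool call to move; the robot and the scene stay as the last step left them, time stands still between calls to the robot, and variables do not carry over. Pictures are saved under pics/ and viewed, at most 10 in all, crops included, and the job is handed in when it is done.

Besides the shell and the picture viewer there is one more tool, called after ">>>" as a command line: name --argument value ..., lists and objects as JSON in quotes. drive_tool: Moves the arm, as the interface text tells. Its arguments: {"type":"object","properties":{"targets":{"type":"array"},"squeeze":{"type":"number"}},"required":["targets"]}

```bash
mkdir -p pics; ls; cat > h.py <<'E'
import numpy as np,cv2
from cell import env
def tri(pts):
    A=[]
    for cam,(r,c) in pts:
        C=env.calibration(cam);P=np.array(C["K"])@np.c_[np.array(C["R"]),np.array(C["t"])]
        u,v=c*512,r*384
        A+= [u*P[2]-P[0],v*P[2]-P[1]]
    X=np.linalg.svd(np.array(A))[2][-1];X=X[:3]/X[3]
    return X
def onz(cam,pt,z):
    C=env.calibration(cam);K,R,t=[np.array(C[k]) for k in("K","R","t")]
    d=R.T@np.linalg.inv(K)@[pt[1]*512,pt[0]*384,1];o=-R.T@t
    return o+d*(z-o[2])/d[2]
E
python3 - <<'E'
from h import *
np.set_printoptions(precision=4,suppress=True)
ims=[]
for c in("side","top"):
    im=env.snapshot(c);cv2.imwrite(f"pics/{c}0.png",im[:,:,::-1])
zs=dict(dial_mark=.074,flag_tip=.074,dial_axis=.088,ring_axis=.112,lock_ring=0,pump=0,dial=0,amber_bottle=0,buffer_bottle=0,dropper_bottle=0)
for n,z in zs.items():
    p={}
    for c in("side","top"):
        r=env.place_of(n,c)
        if r:
            p[c]=r[0]["point"];print(n,c,round(r[0]["confidence"],2),np.array(p[c])*[384,512],onz(c,p[c],z))
    if len(p)==2: print("   tri",tri(list(p.items())))
s=env.observe();print(s)
for c in("side","top"):
    C=env.calibration(c);print(c,-np.array(C["R"]).T@np.array(C["t"]))
E
```

```text
pics
dial_mark side 0.58 [222.1056 240.0768] [0.4701 0.2526 0.074 ]
dial_mark top 0.67 [219.3024 262.7072] [0.4729 0.2532 0.074 ]
   tri [0.4717 0.2539 0.073 ]
flag_tip side 0.44 [234.7008 247.808 ] [0.4602 0.2091 0.074 ]
flag_tip top 0.49 [223.104  283.8016] [0.465  0.2019 0.074 ]
   tri [0.4605 0.2044 0.0768]
dial_axis side 0.64 [218.6112 263.3216] [0.4979 0.2199 0.088 ]
dial_axis top 0.78 [208.3968 271.9744] [0.4987 0.2318 0.088 ]
   tri [0.5022 0.23   0.0815]
ring_axis side 0.73 [209.3184 259.9936] [0.488  0.2139 0.112 ]
ring_axis top 0.86 [204.288  278.3744] [0.5065 0.218  0.112 ]
   tri [0.4988 0.2221 0.1058]
lock_ring top 0.48 [208.896  273.1008] [0.5055 0.2252 0.    ]
pump side 0.62 [260.3136 261.9904] [0.4961 0.2238 0.    ]
pump top 0.66 [210.8928 271.5136] [0.5001 0.2293 0.    ]
   tri [ 0.4999  0.2294 -0.0047]
dial top 0.76 [212.8128 274.7904] [0.4952 0.2205 0.    ]
amber_bottle side 0.62 [208.512 214.784] [0.5138 0.4445 0.    ]
amber_bottle top 0.68 [203.712  190.0032] [0.5139 0.4453 0.    ]
   tri [ 0.5141  0.4453 -0.0005]
buffer_bottle side 0.68 [240.9984 330.2912] [0.6394 0.207  0.    ]
dropper_bottle side 0.74 [267.8016 180.5824] [0.363  0.2829 0.    ]
dropper_bottle top 0.55 [261.6192 250.88  ] [0.3673 0.2802 0.    ]
   tri [0.3643 0.2815 0.0004]
{'time': 1.1, 'joints': array([-82.3327,  22.8273,   2.5835,  88.0412,  -1.0717,  69.1521,
        -2.9064]), 'qd': array([ 0.0161, -0.0501, -0.1109,  0.0344, -0.0701, -0.0195,  0.0253]), 'joint_efforts': array([ -0.0004, -47.5024,   1.363 , -25.453 ,   0.0116,   0.0011,
         0.    ]), 'tool_pos': array([0.1499, 0.6325, 0.2483]), 'orientation': array([179.9964,   0.0002, 166.6635]), 'force': array([-0.4084,  0.5975,  0.0392]), 'torque': array([-0.0047,  0.0396,  0.014 ]), 'grip_force': 0.0, 'width': 1.0023339636240538}
side [ 0.1111 -0.4067  0.5124]
top [0.4201 0.2674 0.9533]
```

```bash
python3 - <<'E'
from h import *
a=cv2.imread("pics/side0.png")[150:290,170:350];b=cv2.imread("pics/top0.png")[150:280,175:355]
f=lambda i:cv2.resize(i,(400,int(400/180*i.shape[0])),interpolation=cv2.INTER_CUBIC)
a,b=f(a),f(b);h=max(len(a),len(b))
p=lambda i:cv2.copyMakeBorder(i,0,h-len(i),0,0,cv2.BORDER_CONSTANT)
cv2.imwrite("pics/crop0.png",np.hstack([p(a),p(b)]))
E
```

```text
(no output)
```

View pics/top0.png

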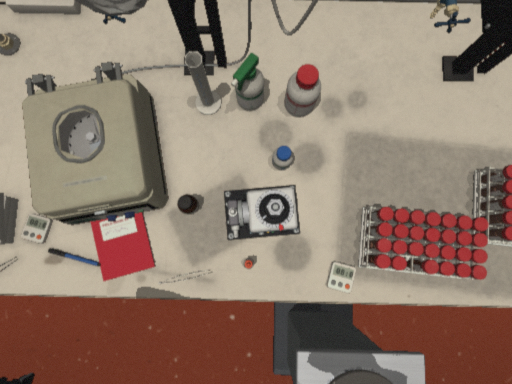

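View pics/crop0.png

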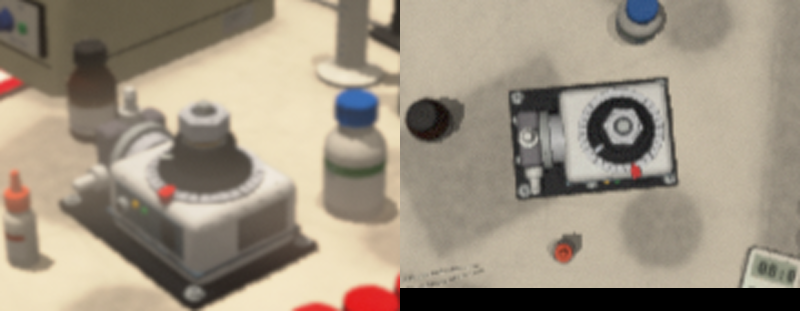

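The top view shows the pump at about px (275,208), yawed roughly +5°. The dial line points lower-left (264,218) and the flag is at (281,227). The dial has to turn CCW by about 70–75°. Next I rectify both views onto the known planes to refine this.

```bash
cat >> h.py <<'E'
def rect(cam,im,z,c,half=.06,n=390):
    C=env.calibration(cam);P=np.array(C["K"])@np.c_[np.array(C["R"]),np.array(C["t"])]
    g=np.linspace(half,-half,n);x,y=np.meshgrid(g+c[0],g+c[1],indexing='ij')
    q=np.stack([x,y,0*x+z,0*x+1],-1)@P.T
    return cv2.remap(im,(q[...,0]/q[...,2]).astype(np.float32),(q[...,1]/q[...,2]).astype(np.float32),cv2.INTER_CUBIC)
def avg(cam,n=4): return np.mean([env.snapshot(cam).astype(np.float32) for _ in range(n)],0)[:,:,::-1].astype(np.float32)
E
python3 - <<'E'
from h import *
np.set_printoptions(precision=4,suppress=True)
c=(.5,.2275)
s,t=avg("side"),avg("top");np.savez("a0.npz",s=s,t=t)
R=[rect("side",s,.076,c),rect("top",t,.076,c),rect("side",s,.122,c,.03),rect("top",t,.122,c,.03)]
for r in R: cv2.line(r,(195,185),(195,205),(0,255,0),1);cv2.line(r,(185,195),(205,195),(0,255,0),1)
o=np.vstack([np.hstack(R[:2]),np.hstack(R[2:])]);cv2.imwrite("pics/rect0.png",cv2.resize(o,(600,600)))
for n,im in(("side",s),("top",t)):
    b,g,r=im[...,0],im[...,1],im[...,2]
    m=np.clip(r-1.0*np.maximum(g,b)-40,0,None)
    roi=np.zeros_like(m);roi[(slice(225,250),slice(235,262)) if n=="side" else (slice(220,236),slice(272,292))]=1
    m*=roi;v,u=np.mgrid[:384,:512];w=m.sum();p=np.array([(m*v).sum()/w,(m*u).sum()/w]);print(n,p,w,onz(n,p/[384,512]+.5/np.array([384,512]),.075))
for n in("dial_mark","flag_tip","dial_axis","ring_axis"):
  for cam in("side","top"):
    L=[r[0]["point"] for r in (env.place_of(n,cam) for _ in range(1)) if r];print(n,cam,[np.array(x)*[384,512] for x in L])
E
```

```text
side [235.6491 244.6143] 2461.5 [0.4533 0.2063 0.075 ]
top [226.9489 280.5285] 1462.5 [0.4543 0.2085 0.075 ]
dial_mark side [array([219.8016, 241.3056])]
dial_mark top [array([218.688 , 263.8848])]
flag_tip side [array([235.392 , 248.4224])]
flag_tip top [array([224.1024, 281.3952])]
dial_axis side [array([213.888 , 262.6048])]
dial_axis top [array([208.3968, 274.9952])]
ring_axis side [array([205.5936, 261.376 ])]
ring_axis top [array([206.4  , 276.224])][ WARN:0@2.717] global loadsave.cpp:1063 imwrite_ Unsupported depth image for selected encoder is fallbacked to CV_8U.
```

View pics/rect0.png

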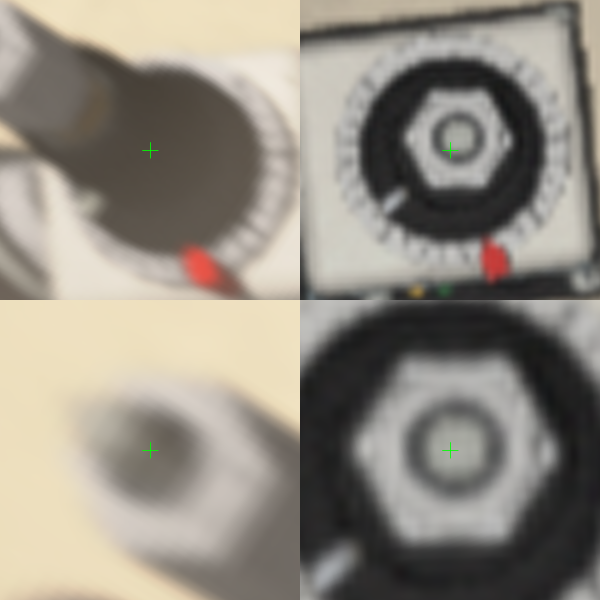

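The rectified top view puts the dial axis at about (0.500, 0.2266). The mark is at about 131° and the flag at about 201°, so the turn is about +70°. The ring's flats face world ±x, so its yaw is about 0 mod 60. I'll move above the axis with yaw 140.

>>> drive_tool --targets '[{"xyz": [-3.6,-2.6,0],"angular": [0,0,0.04],"gripper": 100},{"xyz": [-7.2,-5.2,0],"angular": [0,0,0.08],"gripper": 100},{"xyz": [-10.8,-7.8,0],"angular": [0,0,0.12],"gripper": 100},{"xyz": [-14.4,-10.4,0],"angular": [0,0,0.16],"gripper": 100},{"xyz": [-18,-13,0],"angular": [0,0,0.2],"gripper": 100},{"xyz": [-21.6,-15.6,0],"angular": [0,0,0.24],"gripper": 100},{"xyz": [-25.2,-18.2,0],"angular": [0,0,0.28],"gripper": 100},{"xyz": [-28.8,-20.8,0],"angular": [0,0,0.32],"gripper": 100},{"xyz": [-32.4,-23.4,0],"angular": [0,0,0.36],"gripper": 100},{"xyz": [-36,-26,0],"angular": [0,0,0.4],"gripper": 100},{"xyz": [-39.6,-28.6,0],"angular": [0,0,0.44],"gripper": 100},{"xyz": [-43.43,-31.43,0],"angular": [0,0,0.465],"gripper": 100}]' --squeeze 30

```text
time: 2.9
tool_pos: [0.4777, 0.2524, 0.2487]
orientation: [179.9, -0.0, 139.9]
force: [0.4, 1.6, -0.2]
width: 1.0
grip_force: 0.0
```

>>> drive_tool --targets '[{"xyz": [0,0,0],"angular": [0,0,0],"gripper": 80},{"xyz": [0,0,2],"angular": [0,0,0],"gripper": 80},{"xyz": [0,0,5],"angular": [0,0,0],"gripper": 80},{"xyz": [0,0,8],"angular": [0,0,0],"gripper": 80},{"xyz": [0,0,8.5],"angular": [0,0,0],"gripper": 80},{"xyz": [0,0,8.5],"angular": [0,0,0],"gripper": 80},{"xyz": [0,0,8.5],"angular": [0,0,0],"gripper": 80}]'

```text
time: 3.48
tool_pos: [0.4772, 0.2544, 0.1643]
orientation: [179.9, 0.0, 140.0]
force: [-0.2, 0.8, 0.7]
width: 0.798
grip_force: 0.0
```

```bash
python3 - <<'E'
from h import *
np.set_printoptions(precision=4,suppress=True)
s=env.observe();print(s["time"],s["joints"],s["tool_pos"],s["orientation"],s["torque"],env.finger_overhang)
S=env.snapshot("side")[:,:,::-1];T=env.snapshot("top")[:,:,::-1]
f=lambda i:cv2.resize(i,(400,400),interpolation=cv2.INTER_CUBIC)
cv2.imwrite("pics/p1.png",np.hstack([f(S[120:280,180:340]),f(T[130:290,195:355])]))
# subpixel circle fit of the skirt from earlier top average
t=np.load("a0.npz")["t"];c=np.array([.5,.2266])
for z,(lo,hi) in((.077,(34,44)),):
  for it in range(4):
    r=rect("top",t,z,c,.06,601).mean(-1);P=[]
    for a in np.radians(np.arange(0,360,3)):
        rr=np.arange(lo,hi,.1)*1e-3;x=c[0]+rr*np.cos(a);y=c[1]+rr*np.sin(a)
        u=((c[1]+.06-y)/.0002).astype(np.float32);v=((c[0]+.06-x)/.0002).astype(np.float32)
        p=cv2.remap(r,u[None],v[None],cv2.INTER_LINEAR)[0];g=np.gradient(cv2.GaussianBlur(p[None],(9,1),3)[0])
        k=g.argmax();P.append([x[k],y[k]])
    P=np.array(P);A=np.c_[2*P,np.ones(len(P))];w=np.ones(len(P))
    for _ in range(10):
        q=np.linalg.lstsq(A*w[:,None],(P**2).sum(1)*w,rcond=None)[0];R=np.sqrt(q[2]+q[0]**2+q[1]**2)
        e=np.hypot(*(P-q[:2]).T)-R;w=1/(1+(e/.0005)**2)
    c=q[:2]
  print(z,c,R,np.abs(e).mean())
E
```

```text
3.4833 [-49.8302  17.3234  20.7276 108.9731  -7.399   54.9159  24.3256] [0.4772 0.2544 0.1643] [179.9315   0.0254 140.0324] [0.0643 0.0108 0.014 ] 0.017
0.077 [0.4998 0.2264] 0.03730704006324526 0.0004565761832335105
```

View pics/p1.png

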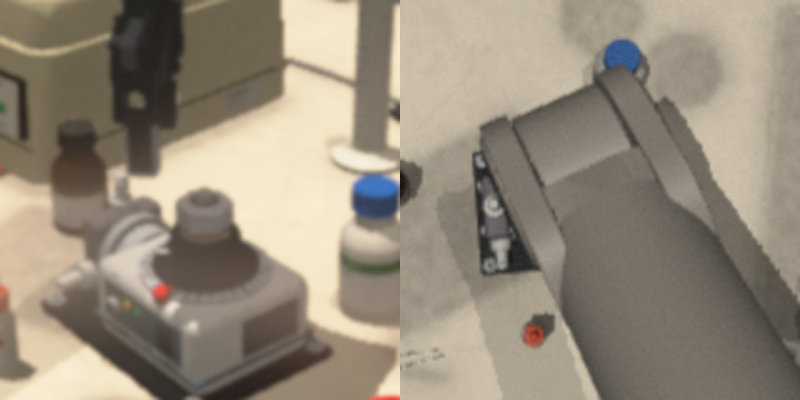

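The side view shows the gripper still short of the axis (the last row was clipped) and nothing touched. I'll shift the remaining 36 mm.

>>> drive_tool --targets '[{"xyz": [-1.8,-0.35,0],"angular": [0,0,0],"gripper": 90},{"xyz": [-3.53,-0.69,0],"angular": [0,0,0],"gripper": 90},{"xyz": [-3.53,-0.69,0],"angular": [0,0,0],"gripper": 90},{"xyz": [-3.53,-0.69,0],"angular": [0,0,0],"gripper": 90},{"xyz": [-3.53,-0.69,0],"angular": [0,0,0],"gripper": 90}]'

```text
time: 4.0
tool_pos: [0.4994, 0.2271, 0.1643]
orientation: [179.9, -0.0, 140.0]
force: [0.1, 0.7, -0.5]
width: 0.899
grip_force: 0.0
```

```bash
python3 - <<'E'
from h import *
s=env.observe();print(s["time"],s["tool_pos"],s["orientation"],s["force"],s["torque"],s["width"])
E
```

```text
4.0 [0.49935891 0.22705395 0.16430227] [ 1.79881680e+02 -1.83732743e-02  1.40045700e+02] [ 0.05346555  0.69330838 -0.48200307] [ 0.08905025 -0.00266467 -0.00463457] 0.8991349926476948
```

>>> drive_tool --targets '[{"xyz": [0,0,2],"angular": [0,0,0],"gripper": 90},{"xyz": [0,0,4],"angular": [0,0,0],"gripper": 90},{"xyz": [0,0,5.8],"angular": [0,0,0],"gripper": 90},{"xyz": [0,0,6.8],"angular": [0,0,0],"gripper": 90},{"xyz": [0,0,6.8],"angular": [0,0,0],"gripper": 75},{"xyz": [0,0,6.8],"angular": [0,0,0],"gripper": 65},{"xyz": [0,0,6.8],"angular": [0,0,0],"gripper": 50},{"xyz": [0,0,6.8],"angular": [0,0,0],"gripper": 40},{"xyz": [0,0,6.8],"angular": [0,0,0],"gripper": 40},{"xyz": [0,0,6.8],"angular": [0,0,0],"gripper": 40},{"xyz": [0,0,6.8],"angular": [0,0,0],"gripper": 40}]' --squeeze 30

```text
time: 4.92
tool_pos: [0.4997, 0.2268, 0.0964]
orientation: [179.9, -0.0, 140.0]
force: [-1.5, 1.4, 5.3]
width: 0.572
grip_force: 32.1
```

```bash
python3 - <<'E'
from h import *
s=env.observe();print(s["time"],s["tool_pos"],s["orientation"],s["force"],s["torque"],s["width"],s["grip_force"])
E
```

```text
4.9167 [0.49972425 0.2267763  0.0963515 ] [ 1.79885580e+02 -5.70125204e-03  1.40038537e+02] [-1.50063884  1.4422924   5.33677599] [0.24386454 0.38107038 0.01671251] 0.5720094796488836 32.05562353134155
```

>>> drive_tool --targets '[{"xyz": [0,0,0],"angular": [0,0,-0.08],"gripper": 40},{"xyz": [0,0,0],"angular": [0,0,-0.2],"gripper": 40},{"xyz": [0,0,0],"angular": [0,0,-0.32],"gripper": 40},{"xyz": [0,0,0],"angular": [0,0,-0.44],"gripper": 40},{"xyz": [0,0,0],"angular": [0,0,-0.56],"gripper": 40},{"xyz": [0,0,0],"angular": [0,0,-0.68],"gripper": 40},{"xyz": [0,0,0],"angular": [0,0,-0.8],"gripper": 40},{"xyz": [0,0,0],"angular": [0,0,-0.92],"gripper": 40},{"xyz": [0,0,0],"angular": [0,0,-1.04],"gripper": 40},{"xyz": [0,0,0],"angular": [0,0,-1.14],"gripper": 40},{"xyz": [0,0,0],"angular": [0,0,-1.2],"gripper": 40},{"xyz": [0,0,0],"angular": [0,0,-1.2],"gripper": 40}]'

```text
time: 5.92
tool_pos: [0.4997, 0.2267, 0.0963]
orientation: [179.9, 0.1, -151.1]
force: [-1.4, 1.3, 5.4]
width: 0.573
grip_force: 32.2
```

>>> drive_tool --targets '[{"xyz": [0,0,0],"angular": [0,0,0],"gripper": 40},{"xyz": [0,0,0],"angular": [0,0,0],"gripper": 40}]'

```text
time: 6.08
tool_pos: [0.4997, 0.2267, 0.0963]
orientation: [180.0, 0.1, -151.2]
force: [-2.2, 1.5, 5.3]
width: 0.57
grip_force: 32.2
```

```bash
python3 - <<'E'
from h import *
np.set_printoptions(precision=4,suppress=True)
s=env.observe();print(s["time"],s["tool_pos"],s["orientation"],s["force"],s["torque"],s["width"],s["grip_force"],s["joints"])
for cam in("side","top"):
  for n in("dial_mark","flag_tip"):
    r=env.snapshot(cam) if n=="dial_mark" else 0
    r=env.place_of(n,cam); print(cam,n,[(round(x["confidence"],2),onz(cam,x["point"],.074)) for x in r[:1]])
E
```

```text
6.0833 [0.4997 0.2267 0.0963] [ 179.9523    0.101  -151.2286] [-2.1764  1.5443  5.3451] [0.319  0.4833 0.0419] 0.5696399089672892 32.200684547424316 [-32.6432  22.1466   4.6616 110.8136  -2.466   47.0319  92.1256]
side dial_mark [(0.55, array([0.4619, 0.2095, 0.074 ]))]
side flag_tip [(0.6, array([0.4544, 0.202 , 0.074 ]))]
top dial_mark []
top flag_tip []
```

```bash
python3 - <<'E'
from h import *
c=(.4998,.2264);s=avg("side",4)
r=rect("side",s,.0755,(.465,.2125),.03,600)
# predicted radial guide lines through flag angles
cv2.imwrite("pics/r2.png",r.clip(0,255).astype(np.uint8))
E
```

```text
(no output)
```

View pics/r2.png

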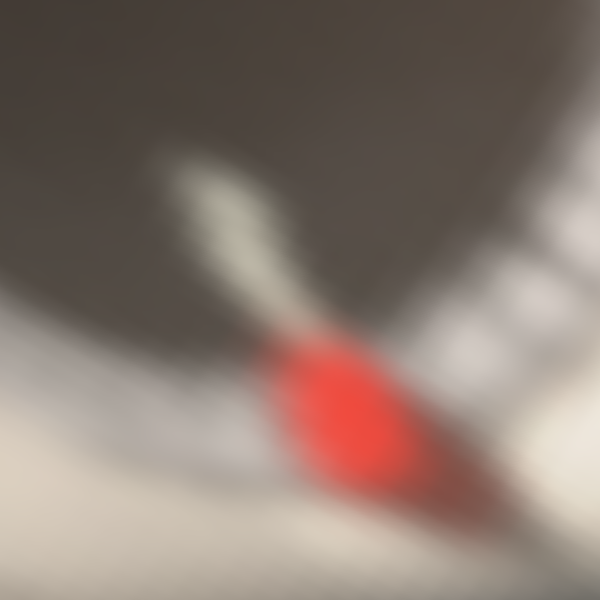

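The mark sits nearly at the flag. I'll release and clear the top view for an exact check.

>>> drive_tool --targets '[{"xyz": [0,0,0],"angular": [0,0,0],"gripper": 65},{"xyz": [0,0,0],"angular": [0,0,0],"gripper": 85},{"xyz": [0,0,0],"angular": [0,0,0],"gripper": 85},{"xyz": [0,0,-2.5],"angular": [0,0,0],"gripper": 85},{"xyz": [0,0,-6],"angular": [0,0,0],"gripper": 85},{"xyz": [0,0,-9.5],"angular": [0,0,0],"gripper": 85},{"xyz": [-1.6,3,-10],"angular": [0,0,0],"gripper": 85},{"xyz": [-3.3,6,-10],"angular": [0,0,0],"gripper": 85},{"xyz": [-5,9,-10],"angular": [0,0,0],"gripper": 85},{"xyz": [-6.7,12,-10],"angular": [0,0,0],"gripper": 85},{"xyz": [-8.3,15,-10],"angular": [0,0,0],"gripper": 85},{"xyz": [-9.6,17.5,-10],"angular": [0,0,0],"gripper": 85}]'

```text
time: 7.58
tool_pos: [0.4986, 0.4282, 0.195]
orientation: [180.0, 0.0, -151.2]
force: [-0.2, 0.3, 0.4]
width: 0.854
grip_force: 0.0
```

```bash
cat > chk.py <<'E'
from h import *
import sys
np.set_printoptions(precision=4,suppress=True)
s=env.observe();print(s["time"],s["tool_pos"],s["joints"])
c=np.array([.4998,.2264]);t=avg("top",6);np.save(f"t{sys.argv[1]}.npy",t)
def pol(t,z):  # polar: rows angle, cols radius
    r=rect("top",t,z,c,.06,601).astype(np.float32)
    a=np.radians(np.arange(150,250,.25))[:,None];rr=np.arange(24,56,.25)[None]*1e-3
    return cv2.remap(r,((.06-rr*np.sin(a))/.0002).astype(np.float32),((.06-rr*np.cos(a))/.0002).astype(np.float32),cv2.INTER_LINEAR)
A=np.arange(150,250,.25)
for z in(.074,.077):
    p=pol(t,z)
    for lo,hi in((28,32),(30,36),(33,37)):
        w=p[:,(lo-24)*4:(hi-24)*4].min(-1).mean(1);w=np.clip(w-np.median(w)-15,0,None);print(z,"mark",lo,hi,(w*A).sum()/w.sum(),w.max())
    for lo,hi in((39,44),(42,48),(44,54),(39,54)):
        q=p[:,(lo-24)*4:(hi-24)*4];w=np.clip(q[...,2]-np.maximum(q[...,0],q[...,1])-40,0,None).sum(1);print(z,"flag",lo,hi,(w*A).sum()/w.sum(),w.max())
r=rect("top",t,.0755,(.465,.2125),.03,600).clip(0,255).astype(np.uint8)
cv2.imwrite(f"pics/chk{sys.argv[1]}.png",r)
for n in("dial_mark","flag_tip"):
    for x in env.place_of(n,"top")[:1]: X=onz("top",x["point"],.074);d=X[:2]-c;print(n,X,np.degrees(np.arctan2(d[1],d[0]))%360)
E
python3 chk.py 3
```

```text
7.5833 [0.4986 0.4282 0.195 ] [-45.4569  25.8693   1.4991  90.4577  -0.7712  63.6577  75.0803]
0.074 mark 28 32 200.79512822797295 55.20436
0.074 mark 30 36 200.81021305528074 52.214355
0.074 mark 33 37 200.78153352345632 46.354683
0.074 flag 39 44 200.95078221318 493.43
0.074 flag 42 48 200.85947472462684 957.72986
0.074 flag 44 54 200.71797937054237 1394.7466
0.074 flag 39 54 200.76382265553235 1880.2715
0.077 mark 28 32 200.34906339885225 55.350624
0.077 mark 30 36 200.41309370501676 52.241066
0.077 mark 33 37 200.41687863909786 46.5438
0.077 flag 39 44 200.65934454467293 483.12067
0.077 flag 42 48 200.5781720007971 955.9542
0.077 flag 44 54 200.44547079440923 1399.9883
0.077 flag 39 54 200.48649271244042 1873.9026
dial_mark [0.4697 0.2053 0.074 ] 215.0076697636202
flag_tip [0.4591 0.2166 0.074 ] 193.5409074274967
```

View pics/chk3.png

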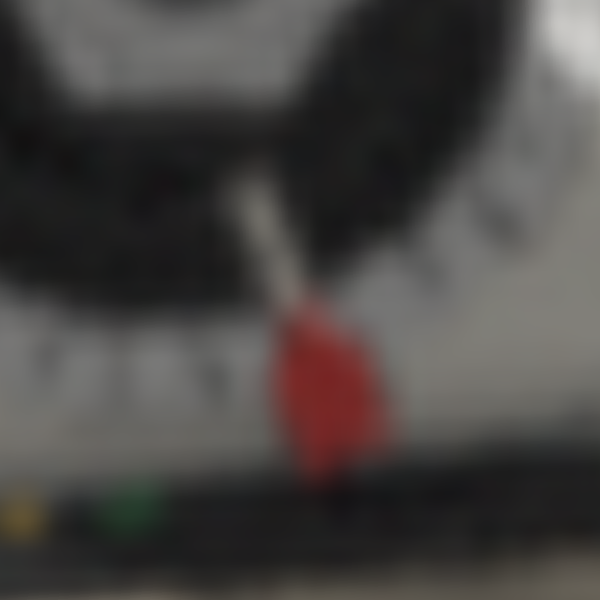

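The top view shows the white line running straight into the red flag tip at about px (295,300). Measured angles are mark 200.8° and flag 200.8°, so the dial is set. The closing direction at this yaw (119°) already matches ring flats. Next I go to the ring and grip it.

>>> drive_tool --targets '[{"xyz": [1.6,-3,0],"angular": [0,0,0],"gripper": 85},{"xyz": [3.3,-6,0],"angular": [0,0,0],"gripper": 85},{"xyz": [5,-9,0],"angular": [0,0,0],"gripper": 85},{"xyz": [6.7,-12,0],"angular": [0,0,0],"gripper": 85},{"xyz": [8.3,-15,0],"angular": [0,0,0],"gripper": 85},{"xyz": [9.6,-17.55,0],"angular": [0,0,0],"gripper": 85},{"xyz": [9.6,-17.55,0],"angular": [0,0,0],"gripper": 85},{"xyz": [9.6,-17.55,0.2],"angular": [0,0,0],"gripper": 85},{"xyz": [9.6,-17.55,2.5],"angular": [0,0,0],"gripper": 85},{"xyz": [9.6,-17.55,5],"angular": [0,0,0],"gripper": 80},{"xyz": [9.6,-17.55,7],"angular": [0,0,0],"gripper": 70},{"xyz": [9.6,-17.55,7.5],"angular": [0,0,0],"gripper": 60}]'

```text
time: 8.98
tool_pos: [0.497, 0.2256, 0.1171]
orientation: [180.0, -0.3, -151.1]
force: [-1.3, -0.3, -0.1]
width: 0.601
grip_force: 0.0
```

>>> drive_tool --targets '[{"xyz": [0,0,0],"angular": [0,0,0],"gripper": 60},{"xyz": [0,0,0],"angular": [0,0,0],"gripper": 55},{"xyz": [0,0,0],"angular": [0,0,0],"gripper": 50}]'

```text
time: 9.23
tool_pos: [0.5005, 0.2265, 0.1217]
orientation: [180.0, 0.2, -151.2]
force: [0.2, -0.3, 0.7]
width: 0.498
grip_force: 0.0
```

```bash
cat > st.py <<'E'
from h import *
np.set_printoptions(precision=3,suppress=True)
L=[]
for _ in range(1): L.append(env.observe())
s=L[-1]
print(s["time"],s["tool_pos"],s["orientation"],"F",s["force"],"T",s["torque"],"w",s["width"],s["grip_force"],"j7",s["joints"][6],"tau",s["joint_efforts"])
E
python3 st.py
```

```text
9.2333 [0.501 0.226 0.122] [ 179.987    0.166 -151.2  ] F [ 0.198 -0.301  0.693] T [ 0.013 -0.049  0.019] w 0.4977451414483457 0.0 j7 91.90665127513476 tau [ -0.042 -39.706   1.444 -20.522   0.004   0.019  -0.001]
```

Now close on the ring.

>>> drive_tool --targets '[{"xyz": [0,0,0.1],"angular": [0,0,0],"gripper": 44},{"xyz": [0,0,0.1],"angular": [0,0,0],"gripper": 40},{"xyz": [0,0,0.1],"angular": [0,0,0],"gripper": 30},{"xyz": [0,0,0.1],"angular": [0,0,0],"gripper": 30},{"xyz": [0,0,0.1],"angular": [0,0,0],"gripper": 30},{"xyz": [0,0,0.1],"angular": [0,0,0],"gripper": 30}]' --squeeze 80

```text
time: 9.73
tool_pos: [0.5003, 0.2269, 0.1212]
orientation: [179.9, 0.2, -151.2]
force: [-2.4, 1.9, 5.3]
width: 0.398
grip_force: 79.1
```

```bash
python3 st.py
```

```text
9.7333 [0.5   0.227 0.121] [ 179.939    0.192 -151.197] F [-2.414  1.901  5.348] T [ 0.147  0.342 -0.025] w 0.3980582415322537 79.13605822250247 j7 91.9183152303562 tau [  0.956 -37.394   2.331 -19.311   0.385  -0.296   0.017]
```

>>> drive_tool --targets '[{"xyz": [0,0,0],"angular": [0,0,0.05],"gripper": 30},{"xyz": [0,0,0],"angular": [0,0,0.1],"gripper": 30},{"xyz": [0,0,0],"angular": [0,0,0.15],"gripper": 30},{"xyz": [0,0,0],"angular": [0,0,0.2],"gripper": 30},{"xyz": [0,0,0],"angular": [0,0,0.25],"gripper": 30},{"xyz": [0,0,0],"angular": [0,0,0.3],"gripper": 30},{"xyz": [0,0,0],"angular": [0,0,0.3],"gripper": 30}]'

```text
time: 10.32
tool_pos: [0.5003, 0.2268, 0.1211]
orientation: [179.9, 0.2, -168.4]
force: [-1.5, 1.5, 5.5]
width: 0.403
grip_force: 79.3
```

```bash
python3 st.py
```

```text
10.3167 [0.5   0.227 0.121] [ 179.926    0.166 -168.392] F [-1.522  1.476  5.51 ] T [-0.015  0.285  0.217] w 0.40332522254461345 79.27623362280428 j7 76.1317966220991 tau [  0.88  -37.109   2.892 -19.248   0.047  -0.351  -0.532]
```

>>> drive_tool --targets '[{"xyz": [0,0,0],"angular": [0,0,0.05],"gripper": 30},{"xyz": [0,0,0],"angular": [0,0,0.1],"gripper": 30},{"xyz": [0,0,0],"angular": [0,0,0.15],"gripper": 30},{"xyz": [0,0,0],"angular": [0,0,0.2],"gripper": 30},{"xyz": [0,0,0],"angular": [0,0,0.2],"gripper": 30}]'

```text
time: 10.73
tool_pos: [0.5003, 0.2267, 0.1212]
orientation: [179.9, 0.1, -179.9]
force: [-1.2, 1.2, 6.5]
width: 0.401
grip_force: 79.3
```

```bash
python3 st.py
```

```text
10.7333 [0.5   0.227 0.121] [ 179.901    0.141 -179.859] F [-1.15   1.242  6.528] T [-0.075  0.256  0.178] w 0.4007991758101969 79.3042972125113 j7 65.66259833018852 tau [  0.802 -36.908   3.126 -19.207  -0.014  -0.4    -0.519]
```

>>> drive_tool --targets '[{"xyz": [0,0,0],"angular": [0,0,0.05],"gripper": 30},{"xyz": [0,0,0],"angular": [0,0,0.1],"gripper": 30},{"xyz": [0,0,0],"angular": [0,0,0.15],"gripper": 30},{"xyz": [0,0,0],"angular": [0,0,0.2],"gripper": 30},{"xyz": [0,0,0],"angular": [0,0,0.2],"gripper": 30}]'

```text
time: 11.15
tool_pos: [0.5003, 0.2266, 0.1211]
orientation: [179.9, 0.1, 168.7]
force: [-2.2, 0.5, 5.8]
width: 0.403
grip_force: 79.4
```

```bash
python3 st.py
```

```text
11.15 [0.5   0.227 0.121] [179.888   0.114 168.689] F [-2.174  0.496  5.838] T [-0.158  0.358  0.276] w 0.4028886880744693 79.35946621466428 j7 55.222030254670074 tau [  0.75  -36.655   3.398 -19.177  -0.082  -0.473  -0.538]
```

>>> drive_tool --targets '[{"xyz": [0,0,0],"angular": [0,0,0.05],"gripper": 30},{"xyz": [0,0,0],"angular": [0,0,0.1],"gripper": 30},{"xyz": [0,0,0],"angular": [0,0,0.15],"gripper": 30},{"xyz": [0,0,0],"angular": [0,0,0.15],"gripper": 30}]'

```text
time: 11.48
tool_pos: [0.5003, 0.2265, 0.1212]
orientation: [179.9, 0.1, 160.1]
force: [-0.5, 1.3, 5.7]
width: 0.405
grip_force: 79.3
```

```bash
python3 st.py
```

```text
11.4833 [0.5   0.226 0.121] [179.877   0.09  160.091] F [-0.505  1.303  5.723] T [-0.144  0.34   0.277] w 0.4049102307769937 79.28365814499557 j7 47.40544862155067 tau [  0.698 -36.457   3.593 -19.155  -0.107  -0.529  -0.53 ]
```

Still slack. The torque is flat at about 0.24, allowing for noise.

>>> drive_tool --targets '[{"xyz": [0,0,0],"angular": [0,0,0.05],"gripper": 30},{"xyz": [0,0,0],"angular": [0,0,0.1],"gripper": 30},{"xyz": [0,0,0],"angular": [0,0,0.15],"gripper": 30},{"xyz": [0,0,0],"angular": [0,0,0.15],"gripper": 30}]'

```text
time: 11.82
tool_pos: [0.5002, 0.2265, 0.1211]
orientation: [179.9, 0.1, 151.5]
force: [-1.4, 0.1, 6.2]
width: 0.401
grip_force: 79.3
```

```bash
python3 st.py
```

```text
11.8167 [0.5   0.226 0.121] [179.874   0.062 151.495] F [-1.441  0.111  6.165] T [-0.233  0.383  0.223] w 0.40074996862662005 79.29973043035716 j7 39.60605278451283 tau [  0.653 -36.22    3.807 -19.136  -0.13   -0.595  -0.531]
```

>>> drive_tool --targets '[{"xyz": [0,0,0],"angular": [0,0,0.05],"gripper": 30},{"xyz": [0,0,0],"angular": [0,0,0.1],"gripper": 30},{"xyz": [0,0,0],"angular": [0,0,0.15],"gripper": 30},{"xyz": [0,0,0],"angular": [0,0,0.2],"gripper": 30},{"xyz": [0,0,0],"angular": [0,0,0.2],"gripper": 30}]'

```text
time: 12.23
tool_pos: [0.5002, 0.2264, 0.1212]
orientation: [179.9, 0.0, 140.0]
force: [-1.7, 0.1, 7.3]
width: 0.399
grip_force: 79.2
```

```bash
python3 st.py
```

```text
12.2333 [0.5   0.226 0.121] [179.873   0.03  140.032] F [-1.693  0.124  7.344] T [-0.241  0.488  0.242] w 0.3989353216032956 79.18962095864117 j7 29.241520833319022 tau [  0.578 -35.875   4.094 -19.114  -0.154  -0.676  -0.53 ]
```

>>> drive_tool --targets '[{"xyz": [0,0,0],"angular": [0,0,0.05],"gripper": 30},{"xyz": [0,0,0],"angular": [0,0,0.1],"gripper": 30},{"xyz": [0,0,0],"angular": [0,0,0.15],"gripper": 30},{"xyz": [0,0,0],"angular": [0,0,0.2],"gripper": 30},{"xyz": [0,0,0],"angular": [0,0,0.2],"gripper": 30}]'

```text
time: 12.65
tool_pos: [0.5001, 0.2263, 0.1212]
orientation: [179.9, 0.0, 128.6]
force: [-1.1, -1.1, 7.9]
width: 0.402
grip_force: 79.4
```

```bash
python3 st.py
```

```text
12.65 [0.5   0.226 0.121] [179.888   0.001 128.604] F [-1.131 -1.127  7.918] T [-0.29   0.548  0.394] w 0.40247343970463445 79.35695023144945 j7 18.934546529464765 tau [  0.642 -35.22    4.479 -19.012  -0.259  -0.828  -0.659]
```

The ring has bitten. I'll hold for a settled reading, then make small steps.

>>> drive_tool --targets '[{"xyz": [0,0,0],"angular": [0,0,0.03],"gripper": 30},{"xyz": [0,0,0],"angular": [0,0,0.06],"gripper": 30},{"xyz": [0,0,0],"angular": [0,0,0.06],"gripper": 30},{"xyz": [0,0,0],"angular": [0,0,0.06],"gripper": 30}]'

```text
time: 12.98
tool_pos: [0.5001, 0.2262, 0.1212]
orientation: [179.9, -0.0, 125.3]
force: [-1.8, -0.2, 8.6]
width: 0.406
grip_force: 79.3
```

```bash
python3 st.py
```

```text
12.9833 [0.5   0.226 0.121] [179.892  -0.008 125.261] F [-1.791 -0.153  8.604] T [-0.259  0.574  0.463] w 0.4056068845226993 79.34327603084967 j7 15.933196626596509 tau [  0.744 -35.077   4.535 -18.984  -0.273  -0.871  -0.441]
```

>>> drive_tool --targets '[{"xyz": [0,0,0],"angular": [0,0,0],"gripper": 30}]'

```text
time: 13.07
tool_pos: [0.5001, 0.2263, 0.1212]
orientation: [179.9, -0.0, 125.3]
force: [-2.3, -0.6, 8.5]
width: 0.401
grip_force: 79.3
```

```bash
python3 st.py
```

```text
13.0667 [0.5   0.226 0.121] [179.889  -0.01  125.27 ] F [-2.307 -0.608  8.533] T [-0.244  0.556  0.415] w 0.40086760729402837 79.33591673383489 j7 15.93748186909924 tau [  0.77  -35.095   4.533 -18.983  -0.268  -0.87   -0.427]
```

>>> drive_tool --targets '[{"xyz": [0,0,0],"angular": [0,0,0],"gripper": 30}]'

```text
time: 13.15
tool_pos: [0.5001, 0.2263, 0.1212]
orientation: [179.9, -0.0, 125.3]
force: [-2.5, 0.2, 8.7]
width: 0.4
grip_force: 79.3
```

```bash
python3 st.py
```

```text
13.15 [0.5   0.226 0.121] [179.893  -0.012 125.267] F [-2.456  0.237  8.665] T [-0.297  0.599  0.459] w 0.40023031172750295 79.33173178927973 j7 15.935706523065452 tau [  0.786 -35.101   4.535 -18.982  -0.267  -0.87   -0.427]
```

Settled torque averages about 0.446 Nm, which is on target. I'll release, lift and retreat for the final check.

>>> drive_tool --targets '[{"xyz": [0,0,0],"angular": [0,0,0],"gripper": 60},{"xyz": [0,0,0],"angular": [0,0,0],"gripper": 80},{"xyz": [0,0,0],"angular": [0,0,0],"gripper": 85},{"xyz": [0,0,-2],"angular": [0,0,0],"gripper": 85},{"xyz": [0,0,-5],"angular": [0,0,0],"gripper": 85},{"xyz": [0,0,-7.5],"angular": [0,0,0],"gripper": 85},{"xyz": [2.7,1.9,-7.5],"angular": [0,0,0],"gripper": 85},{"xyz": [5.4,3.8,-7.5],"angular": [0,0,0],"gripper": 85},{"xyz": [8.1,5.7,-7.5],"angular": [0,0,0],"gripper": 85},{"xyz": [10.8,7.7,-7.5],"angular": [0,0,0],"gripper": 85},{"xyz": [13.5,9.6,-7.5],"angular": [0,0,0],"gripper": 85},{"xyz": [16.3,11.6,-7.5],"angular": [0,0,0],"gripper": 85}]'

```text
time: 14.15
tool_pos: [0.5005, 0.4267, 0.1941]
orientation: [-180.0, 0.0, 125.1]
force: [0.8, 0.7, -0.1]
width: 0.848
grip_force: 0.0
```

>>> drive_tool --targets '[{"xyz": [0,0,0],"angular": [0,0,0],"gripper": 85},{"xyz": [0,0,0],"angular": [0,0,0],"gripper": 85}]'

```text
time: 14.32
tool_pos: [0.4992, 0.4283, 0.1934]
orientation: [-180.0, -0.0, 125.4]
force: [1.1, -0.3, -0.7]
width: 0.854
grip_force: 0.0
```

```bash
python3 chk.py 4; python3 - <<'E'
from h import *
t=np.load("t4.npy");cv2.imwrite("pics/fin.png",cv2.resize(t[140:280,170:350].clip(0,255).astype(np.uint8),(720,560),interpolation=cv2.INTER_CUBIC))
E
```

```text
14.3167 [0.4992 0.4283 0.1934] [-58.2462  27.2253  19.3849  90.8062  -9.7882  63.6823  -1.1093]
0.074 mark 28 32 200.79237036138463 53.486465
0.074 mark 30 36 201.05900380604228 49.377098
0.074 mark 33 37 204.12857392935263 42.68776
0.074 flag 39 44 200.96461824306593 477.1755
0.074 flag 42 48 200.83642637388044 937.2925
0.074 flag 44 54 200.71211369159144 1361.7104
0.074 flag 39 54 200.76169616305458 1831.1936
0.077 mark 28 32 200.3472520867606 53.682205
0.077 mark 30 36 200.80310700488843 49.49498
0.077 mark 33 37 206.18478086809841 43.724648
0.077 flag 39 44 200.67372337656923 467.18097
0.077 flag 42 48 200.5556132482395 935.0828
0.077 flag 44 54 200.43965167563348 1366.8524
0.077 flag 39 54 200.4844082221528 1824.749
dial_mark [0.4643 0.2116 0.074 ] 202.64003648697937
flag_tip [0.4629 0.2092 0.074 ] 204.9552170894699
```

View pics/fin.png

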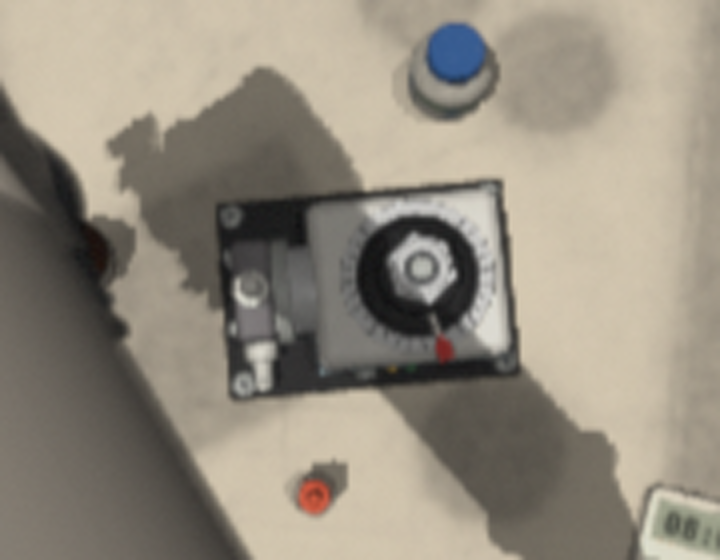

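The final view shows the line still on the flag at about px (438,325)–(445,348), the flag unmoved and the bottles standing. I'm handing it in.

```bash
python3 -c "
from cell import env
print(env.sign_off())"
```

```text
the job is handed in; nothing more can be done
None
```

The job is handed in: the dial's white line is on the red flag to within about 0.3°, the lock ring was tightened to about 0.45 Nm, and the flag and bottles are where they were, at about 14.6 s on the robot's clock.

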